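# Click the spice carousel round to the salt

## Task

Turn the revolving spice rack by clicks until the salt shaker (the one with the domed metal top, among flat-capped spice jars) stands right behind the small upright pointer tab on the rack's foot. Stop on that click and let go.

Things in the scene. Friction and masses are not known exactly. Their poses are not given: they have to be found in the camera images.
- rack_wheel (a joint): wooden disc of the rack, 256 mm wide, top 34 mm up, on a vertical axis through the grip bar. Rad, growing counter-clockwise from above, 0 with the salt at the pointer. 14 sprung click stops, one per seat, 0.449 rad apart, one at 0 (0.15 N m to leave; let go, it settles in the nearest). Starts 1 to 3 clicks positive: turn clockwise. Jars are fixed in their seats, tops 131 mm up
- grip_bar (a point): centre of the dark wooden bar on the post in the middle of the disc, by which it is turned; on the axis, 155 mm above the worktop. Bar 64 mm long (this frame's x), 14 mm thick (y), 34 mm high (z up; 138 to 172 mm above the worktop); it turns with the disc. The salt shaker stands in this frame's -x direction
- salt_centre (a point): middle (half-way up) of the salt shaker, 44 mm across, 90 mm high, clear glass with a domed metal top, in a seat of the disc 103 mm from the axis, turning with it. The six other jars are 42 mm across, 96 mm high, with flat caps
- pointer (a point): upright steel pointer tab, 20 mm wide, 5 mm thick, 69 mm high (this point 59 mm up), fixed on a tongue of the rack's foot just outside the disc's rim, 147 mm from the axis. On the right click axis, shaker and tab lie in one line, the shaker's centre 45 mm from the tab horizontally; one click off it is 70 mm

How it is judged:
At the end, for the whole second after the job is handed in: The rack rests, released, on the click stop that has the salt shaker at the pointer: disc within 0.17 rad (10 deg) of that stop, shaker centre within 55 mm of the pointer tab horizontally, and no longer turning (under 0.1 rad/s) (value of joint rack_wheel between -0.17 and 0.17 rad and horizontal distance between salt_centre and pointer below 0.055 m and velocity of joint rack_wheel between -0.1 and 0.1 rad/s); the robot touches nothing.
It also fails if it takes over 32 s, if anything falls off the work surface, if the arm or the gripper's body presses on something with over 40 N, if the wrist force passes 120 N, or if a joint passes its speed limit or range.

## Robot

A 6-joint arm with a two-finger parallel gripper is mounted at the origin on a cart in front of the work surface, level with it; the furniture and walls round the work are solid. World frame = base frame: x ahead of the robot, y to its left, z up, the work surface at z = 0. Lengths are in m, angles in rad, forces in N, time in s.
With the tool pointing down it reaches from about 0.3 to 0.775 m from the base axis. Payload 14.6 kg.
Tool frame: the origin (TCP) lies between the finger pads; the fingertips stand 14 mm ahead of it and the grasp point (between the pads) lies 5 mm behind it; z points along the fingers, y is the line along which they close (so a half turn about z gives the same grasp; the last joint's range is limited). The gripper opens to 94 mm and grips with 3 to 60 N. Pads are 16 mm wide; open, the fingers measure 119 mm over their backs; the gripper's body (75 mm by 177 mm) begins 78 mm behind the grasp point.
Start: joints at [-1.168, 0.3, 1.521, -0, 1.321, -0.067], TCP at [0.249, -0.49, 0.219] pointing down, gripper open.
Joint ranges: [-3.03, 3.03], [-0.79, 2.21], [0.23, 2.52], [-1.04, 4.18], [0, 3.07], [-2.55, 2.55]. Speed limits (rad/s): [2.22, 2.22, 2.57, 3.14, 3.14, 3.14].

## Interface

Orientations are given as [roll, pitch, yaw] about the fixed x, y, z axes, in that order (R = Rz(yaw) Ry(pitch) Rx(roll)).
In Python, from station import ctrl gives the robot as it stands. The module is installed in compiled form; this text tells all that it offers.
- The arm moves only by the tool move_arm, never from a script. Its argument "targets" is a list of rows, each a list of 7 numbers: the opening, from -1 (shut) to 1 (fully open), then the shift along the tool's x, y, z in units of 50 mm (1.0 is 50 mm), then the turn, a rotation vector about the tool's x, y, z in rad. A call has 1 to 12 rows; each row is the pose to reach, as a shift and turn from the pose commanded when the call began, along the tool's axes at that moment; what a row does not reach only later rows make up. A row lasts 1/10 s, in which the tool goes at most 50 mm and 8.59 degrees, less where a joint would pass 70% of its speed; a pose out of reach is approached as far as the arm can. A call with a gripper value outside its range is refused whole. The fingers move at their own pace and stop on an object; "grip_force" is the grip in N (left out, the last holds). Time passes only in rows, so rows that repeat a pose let the fingers close. It gives the time, the measured TCP pose, the force, the opening and the grip force at its end, in the units of the state.
- ctrl.get_obs(): the state, without advancing time (a new reading comes with each control period).
- ctrl.camera(name): name is "side" or "top" or "wrist"; returns (picture, depth): 480x640x3 uint8, red, green, blue; 480x640 float32, m along the optical axis (not along the pixel's ray), 0 where there is no reading.
- ctrl.camera_params(name): a dict with "intrinsics" (3x3 intrinsics, pixels), "rvec" (rotation vector, rad) and "tvec" (3), from world to camera coordinates, as OpenCV has them; the wrist camera has in their place "T_tool_cam" (4x4, takes a point from camera to tool coordinates, whose origin is the TCP and whose axes are the flange's). Camera axes: x right, y down, z forward; pixel columns grow to the right and rows downward; lengths in m; the calibration is good to about 2 mm. A picture is of the moment at which its call begins: read the wrist's pose just before it. camera_params takes no time and is no camera call.
- ctrl.hand_in(): hands the job in; it is judged then, once.
Trained networks look in the newest picture that a camera, given by its name, has taken for a name from the list of things; names that differ only in an ending like _2 or _b are one class to them, and where a whole thing is asked for, a point or a joint stands for the part that bears it (a point fixed in the world has none). Each returns a list of dicts, best first, with "score" (0 to 1); they miss things now and then, are a little off and sometimes report something else, mostly with a low value. They report only what shows in the picture. A call takes as long as a camera call.
- ctrl.cut_out(camera, target): "region" (480x640 bool, what is visible of it) and "point" ([column, row] in pixels, amid what is visible of it).
- ctrl.tip_of(camera, target): "point" ([column, row] in pixels: a listed point, or the origin of a listed thing).
The state is a dict: "time_s": time; "qpos": joint angles; "joint_vel": joint speeds; "tau": joint torques, N m; "ee_pos": TCP position; "eef_rot": TCP orientation; "force": force on the tool from outside, world axes, zero at the start; "moment": the same for the moment, N m; "grip_width": finger opening in m; "grip_force": force on a finger pad.
Only numpy, scipy, OpenCV 4.12 (cv2) and the standard library are available. Lean on these libraries where they do the work, as an engineer would, in place of code of your own. Each camera call takes 0.05 s, during which the arm holds its last target. There are 200 camera calls.

## Working session

There is one attempt and no reset: what is moved stays moved. The work goes in short steps, Python scripts to look and compute and a tool call to move; the robot and the scene stay as the last step left them, time stands still between calls to the robot, and variables do not carry over. Pictures are saved under pics/ and viewed, at most 10 in all, crops included, and the job is handed in when it is done.

Besides the shell and the picture viewer there is one more tool, called by a JSON object that holds its "api" and its "payload". move_arm: Moves the arm, as the interface text tells. Its arguments: {"type":"object","properties":{"targets":{"type":"array"},"grip_force":{"type":"number"}},"required":["targets"]}

```bash
mkdir -p pics
cat > h.py <<'E'
import numpy as np, cv2
from station import ctrl
from scipy.spatial.transform import Rotation as R
def cam(n):
    o=ctrl.get_obs(); p,d=ctrl.camera(n); c=ctrl.camera_params(n); K=np.array(c["intrinsics"])
    if n=="wrist":
        T=np.eye(4);T[:3,:3]=R.from_euler('xyz',o["eef_rot"]).as_matrix();T[:3,3]=o["ee_pos"]
        T=T@np.array(c["T_tool_cam"])
    else:
        r=cv2.Rodrigues(np.array(c["rvec"],float))[0];T=np.eye(4);T[:3,:3]=r.T;T[:3,3]=-r.T@np.array(c["tvec"]).ravel()
    return p,d,K,T
def ray(K,T,px):
    v=T[:3,:3]@np.linalg.inv(K)@[px[0],px[1],1.]
    return T[:3,3],v
def atz(K,T,px,z):
    o,v=ray(K,T,px); return o+v*(z-o[2])/v[2]
def tri(a,b):
    A=np.zeros((3,3));c=np.zeros(3)
    for o,v in (a,b):
        v=v/np.linalg.norm(v);P=np.eye(3)-np.outer(v,v);A+=P;c+=P@o
    return np.linalg.solve(A,c)
E
python3 - <<'E'
from h import *
rays={}
for n in("top","side"):
    p,d,K,T=cam(n); cv2.imwrite(f"pics/{n}0.png",p[:,:,::-1])
    for t in("grip_bar","salt_centre","pointer"):
        r=ctrl.tip_of(n,t)
        for q in r[:2]:
            u,v=map(int,np.round(q["point"])); print(n,t,q["point"],round(q["score"],2),"depthpt",(T[:3,3]+ray(K,T,q["point"])[1]*d[v,u]).round(3))
        if r: rays[n,t]=ray(K,T,r[0]["point"])
for t in("grip_bar","salt_centre","pointer"):
    if ("top",t) in rays and ("side",t) in rays: print(t,tri(rays["top",t],rays["side",t]).round(4))
print(ctrl.get_obs())
E
```

```text
top grip_bar [334.7, 208.2] 0.57 depthpt [ 0.541 -0.189  0.169]
top salt_centre [337.8, 263.1] 0.65 depthpt [ 0.44  -0.201  0.123]
top pointer [312.0, 286.2] 0.91 depthpt [ 0.387 -0.155  0.01 ]
side grip_bar [290.5, 215.0] 0.73 depthpt [ 0.539 -0.176  0.16 ]
side salt_centre [342.2, 240.6] 0.83 depthpt [ 0.445 -0.14   0.124]
side pointer [364.0, 264.5] 0.96 depthpt [ 0.387 -0.235 -0.   ]
side pointer [343.8, 241.0] 0.35 depthpt [ 0.442 -0.138  0.124]
grip_bar [ 0.5409 -0.1898  0.1525]
salt_centre [ 0.439  -0.204   0.0825]
pointer [ 0.3948 -0.1543  0.0573]
{'time_s': 0.4, 'qpos': array([-1.16758196e+00,  2.99973318e-01,  1.52106178e+00, -1.28366040e-06,
        1.32068941e+00, -6.65993861e-02]), 'joint_vel': array([-0.00075107, -0.00109567, -0.00078063, -0.00177478, -0.00032001,
       -0.00057934]), 'tau': array([-7.28032751e-05, -5.31198156e+01, -3.52604520e+01,  7.08221854e-02,
        2.18863366e-02, -3.38407438e-05]), 'ee_pos': array([ 0.24898085, -0.49038056,  0.21937919]), 'eef_rot': array([-3.14146101e+00, -7.53412030e-06,  4.69814066e-01]), 'force': array([ 0.27954614,  0.16588305, -0.31463623]), 'moment': array([ 0.02613204, -0.00187864,  0.00254698]), 'grip_force': 0.0, 'grip_width': 0.0938443479271727}
```

View pics/top0.png

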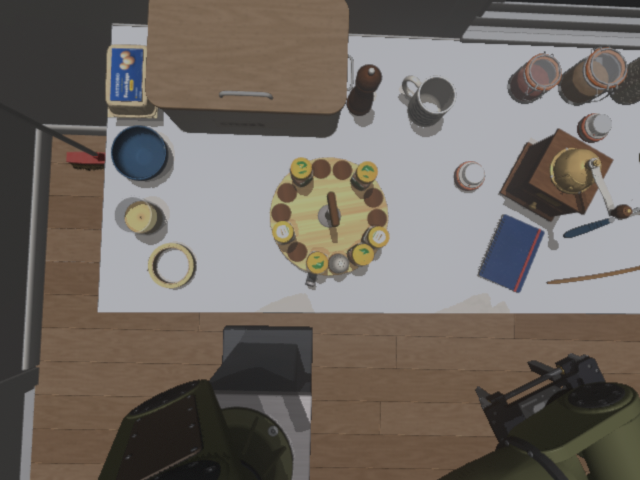

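View pics/side0.png

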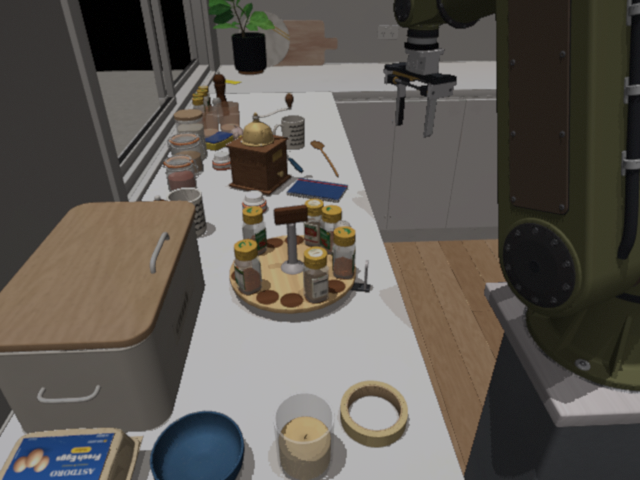

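The top view shows the salt's metal dome at (339,263), the tab at about (312,283) and a flat-capped jar at (317,262) standing at the tab. So the salt is one click positive. The side view shows the bar at (290,215), free above the jars. Next I go above the bar.

{"api": "move_arm", "payload": {"targets": [[1,2,-0.7,-1,0,0,0.08],[1,7.93,-2.7,-1,0,0,0.3],[1,7.93,-2.7,-1,0,0,0.3],[1,7.93,-2.7,-1,0,0,0.3],[1,7.93,-2.7,-1,0,0,0.3],[1,7.93,-2.7,-1,0,0,0.3],[1,7.93,-2.7,-1,0,0,0.3],[1,7.93,-2.7,-1,0,0,0.3],[1,7.93,-2.7,-1,0,0,0.3],[1,7.93,-2.7,-1,0,0,0.3],[1,7.93,-2.7,-1,0,0,0.3],[1,7.93,-2.7,-1,0,0,0.3]]}}

```text
time_s: 1.6
ee_pos: [0.5408, -0.1913, 0.2693]
eef_rot: [-3.142, 0.0, 0.169]
force: [-0.3, -0.3, -0.5]
grip_width: 0.0943
grip_force: 0.0
```

Run:
```python
from h import *
o=ctrl.get_obs();print(o["ee_pos"],o["eef_rot"],o["time_s"],o["joint_vel"].round(3))
p,d,K,T=cam("wrist"); cv2.imwrite("pics/w0.png",p[:,:,::-1])
for t,z in(("grip_bar",.155),("salt_centre",.08),("pointer",.059)):
    for q in ctrl.tip_of("wrist",t)[:2]: print(t,q["point"],round(q["score"],2),atz(K,T,q["point"],z).round(4))
# points from depth at bar top
u,v=np.meshgrid(range(640),range(480));P=np.stack([u,v,np.ones_like(u)],-1)@np.linalg.inv(K).T*d[...,None]@T[:3,:3].T+T[:3,3]
m=(d>0)&(P[...,2]>.16)&(P[...,2]<.18)&(np.hypot(P[...,0]-.541,P[...,1]+.19)<.06)
X=P[m][:,:2];print(m.sum(),P[m].mean(0))
if m.sum()>20:
    r=cv2.minAreaRect(X.astype(np.float32)*1000);print(r); w,V=np.linalg.eigh(np.cov(X.T));print(np.degrees(np.arctan2(V[1,1],V[0,1])))
```

```text
[ 0.54083219 -0.19127513  0.26934778] [-3.14156958e+00  3.04211113e-04  1.68834479e-01] 1.6 [-0.011 -0.004 -0.001  0.003 -0.001  0.002]
grip_bar [316.6, 236.2] 0.65 [ 0.5413 -0.1884  0.155 ]
salt_centre [315.9, 306.9] 0.92 [ 0.4421 -0.2034  0.08  ]
1474 [ 0.54345159 -0.18489115  0.17080275]
((541.5809326171875, -185.12704467773438), (63.321380615234375, 14.016072273254395), 11.421770095825195)
-168.54153763157362
```

View pics/w0.png

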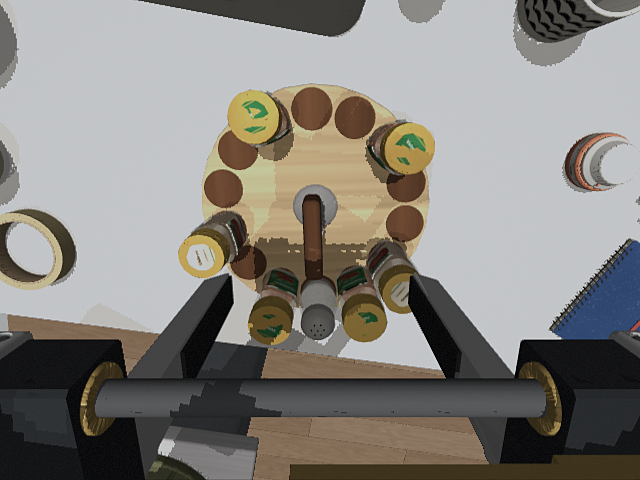

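The wrist view shows the bar from about (313,195) to (313,285), in line with the salt dome at (318,315). Depth gives a bar yaw of 11.4° with the centre at (0.5415, -0.187). Next I descend and grip.

{"api": "move_arm", "payload": {"targets": [[1,0,-0.08,0.7,0,0,-0.03],[1,0,-0.08,1.4,0,0,-0.03],[1,0,-0.08,2.0,0,0,-0.03],[1,0,-0.08,2.25,0,0,-0.03],[1,0,-0.08,2.25,0,0,-0.03],[-1,0,-0.08,2.25,0,0,-0.03],[-1,0,-0.08,2.25,0,0,-0.03],[-1,0,-0.08,2.25,0,0,-0.03],[-1,0,-0.08,2.25,0,0,-0.03],[-1,0,-0.08,2.25,0,0,-0.03],[-1,0,-0.08,2.25,0,0,-0.03],[-1,0,-0.08,2.25,0,0,-0.03]], "grip_force": 25}}

```text
time_s: 3.0
ee_pos: [0.5407, -0.1866, 0.157]
eef_rot: [3.142, -0.0, 0.2]
force: [-0.0, 0.5, -0.5]
grip_width: 0.0415
grip_force: 0.0
```

{"api": "move_arm", "payload": {"targets": [[-1,0,0,0,0,0,0],[-1,0,0,0,0,0,0],[-1,0,0,0,0,0,0],[-1,0,0,0,0,0,0],[-1,0,0,0,0,0,0],[-1,0,0,0,0,0,0]]}}

```text
time_s: 3.6
ee_pos: [0.5405, -0.1851, 0.1569]
eef_rot: [-3.139, 0.001, 0.2]
force: [-4.5, 10.4, 3.7]
grip_width: 0.014
grip_force: 25.0
```

{"api": "move_arm", "payload": {"targets": [[-1,0,-0.03,0,0,0,0.06],[-1,0,-0.03,0,0,0,0.12],[-1,0,-0.03,0,0,0,0.18],[-1,0,-0.03,0,0,0,0.24],[-1,0,-0.03,0,0,0,0.3],[-1,0,-0.03,0,0,0,0.36],[-1,0,-0.03,0,0,0,0.42],[-1,0,-0.03,0,0,0,0.45],[-1,0,-0.03,0,0,0,0.45],[-1,0,-0.03,0,0,0,0.45],[-1,0,-0.03,0,0,0,0.45]]}}

```text
time_s: 4.7
ee_pos: [0.5404, -0.185, 0.1569]
eef_rot: [-3.141, 0.0, -0.249]
force: [-1.8, 2.3, 0.8]
grip_width: 0.0141
grip_force: 25.0
```

```bash
cat > m.py <<'E'
from h import *
import sys
o=ctrl.get_obs();print(o["ee_pos"],o["eef_rot"],o["moment"].round(2),o["force"].round(1),o["time_s"])
A=np.array([.5415,-.187]);rays={}
for n in("top","side"):
    p,d,K,T=cam(n); cv2.imwrite(f"pics/{n}{sys.argv[1]}.png",p[120:360,180:480,::-1].repeat(2,0).repeat(2,1))
    for t in("salt_centre","pointer"):
        r=ctrl.tip_of(n,t)
        if r: print(n,t,r[0]["point"],round(r[0]["score"],2)); rays[n,t]=ray(K,T,r[0]["point"])
for t in("salt_centre","pointer"):
    if ("top",t) in rays and ("side",t) in rays:
        x=tri(rays["top",t],rays["side",t]); print(t,x.round(4),np.degrees(np.arctan2(*(x[:2]-A)[::-1])))
E
python3 m.py 1
```

```text
[ 0.54036295 -0.18495625  0.15692543] [-3.14135802e+00  3.41389605e-04 -2.49205866e-01] [0.71 0.42 0.  ] [-1.8  2.3  0.8] 4.7
side salt_centre [343.4, 253.0] 0.89
side pointer [365.5, 265.1] 0.78
```

It turned one click, with no residual torque about z. Next I open and rise.

{"api": "move_arm", "payload": {"targets": [[1,0,0,0,0,0,0],[1,0,0,0,0,0,0],[1,0,0,0,0,0,0],[1,0,0,0,0,0,0],[1,0,0,0,0,0,0],[1,0,0,0,0,0,0],[1,0,0,0,0,0,0],[1,0,0,-0.4,0,0,0],[1,0,0,-1,0,0,0],[1,0,0,-1.7,0,0,0],[1,0,0,-2.4,0,0,0],[1,0,0,-2.4,0,0,0]]}}

```text
time_s: 6.2
ee_pos: [0.5415, -0.1856, 0.2819]
eef_rot: [3.141, -0.008, -0.25]
force: [-0.3, 0.2, 0.1]
grip_width: 0.0936
grip_force: 0.0
```

{"api": "move_arm", "payload": {"targets": [[1,0,2,-0.5,0,0,0],[1,0,3.5,-0.5,0,0,0],[1,0,3.5,-0.5,0,0,0],[1,0,3.5,-0.5,0,0,0],[1,0,3.5,-0.5,0,0,0],[1,0,3.5,-0.5,0,0,0],[1,0,3.5,-0.5,0,0,0]]}}

```text
time_s: 6.9
ee_pos: [0.4974, -0.3536, 0.3016]
eef_rot: [-3.141, 0.0, -0.249]
force: [-0.4, 1.2, -0.1]
grip_width: 0.094
grip_force: 0.0
```

```bash
python3 m.py 2
```

```text
[ 0.49744023 -0.35364831  0.3015646 ] [-3.14120497e+00  4.81535982e-04 -2.49222787e-01] [ 0.06 -0.03 -0.02] [-0.4  1.2 -0.1] 6.9
top salt_centre [316.5, 261.2] 0.96
side pointer [364.0, 265.0] 0.88
```

View pics/top2.png

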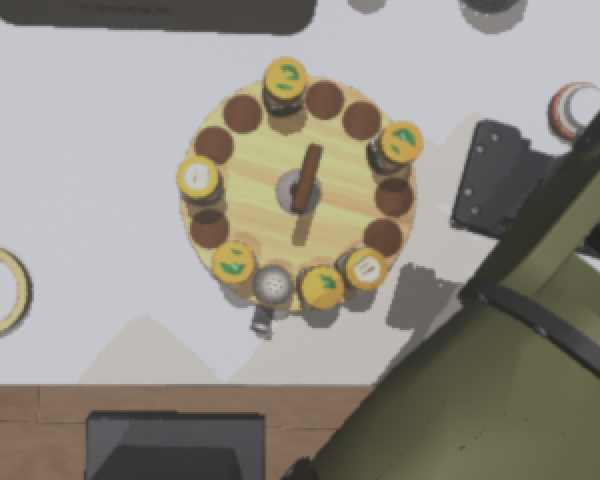

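View pics/side2.png

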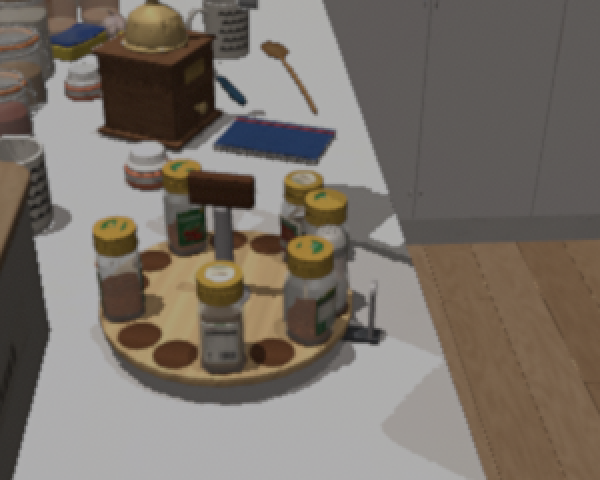

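The crop of the top view shows the salt dome at (273,284) directly behind the tab at (262,320), in line with the axis and the bar. The side view agrees, and the arm is clear.

```bash
python3 -c "from station import ctrl; print(ctrl.hand_in())"
```

```text
the job is handed in; nothing more can be done
None
```

I turned the rack one click clockwise, so the salt shaker now stands behind the pointer tab. I then let go, moved the arm clear and handed the job in at about 7 s; no verdict came back.

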